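Line up bead blanks and clamp the row for drilling

TASK

Slide the four square bead blanks across the bed of the little drilling vise, without lifting any off it, until all four stand square and flush against the long back fence in one row. Then turn the crank clockwise so that the jaw closes the row up against the end stop, with no gaps, and holds it firmly by itself once you let go, but stop as soon as it is firm: forcing the crank would crack the blanks. Leave the bead tray, the jar and the reamer where they are.

Things in the scene. Friction and masses are not known exactly. Their poses are not given: they have to be found in the camera images.
- vise: Fixed drilling vise, green bed with flat top 32 mm above the table. Origin on the table, z up, y along the fence. In its frame (mm) the bed spans x -75 to 60, y -135 to 200; its -x side is open. A blank flush with the fence has its centre at x = 27. The closed row of four fills y = -115 to 29. A blue gear housing (top 44 mm above the table) at the +y end carries the crank.
- fence (a point): Aluminium back fence: point on its face (vise x = 45 mm, y = 0), at bed level. The face looks to the vise's -x, runs along y from -127 to 130 mm and stands 10 mm above the bed. Axes as the vise.
- end_stop (a point): Aluminium end stop: point on its face (vise x = 18 mm, y = -115 mm), at bed level. The face looks to the vise's +y, is 55 mm wide (x -10 to 45) and 12 mm tall. Axes as the vise.
- jaw: Red moving jaw with steel face, 50 mm wide (x), 18 mm thick, top 44 mm above the table. Origin at the foot of the centre of its face, which looks to the vise's -y; axes as the vise. It slides only along the vise's y, driven by the crank: 15 mm towards the end stop per radian. It starts 212 to 227 mm from the end stop.
- crank (a joint): Crank angle, rad: 0 open, growing clockwise seen from above (jaw closing) to 6.2; at 0 the arm points to the vise's -x. A closed row is bitten near 5.53. It stays where left. Turning it free takes about 6 N at the knob, plus a little while the jaw pushes blanks; 9 to 15 N means firm; beyond some 20 N (60 N at the jaw) the blanks crack. The force climbs steeply, within 0.1 rad.
- crank_axis (a point): The crank's upright axis (vise x = 0, y = 165 mm), on top of its steel hub, 54 mm above the table. The crank arm's top is 53 mm above the table.
- knob_mid (a point): Middle of the black crank knob, an upright cylinder 16 mm in diameter and 30 mm tall, 45 mm from the crank axis; this point is 69.5 mm above the table. The knob spins freely on the crank, so it can be pinched from above and led round without turning the hand.
- blank0: Loose square bead blank, frosted bluish-white resin, 36 x 36 mm and 18 mm tall, with a dark centre mark on top. Origin at the centre of its underside, z up; x and y square to its sides. It starts flat on the vise bed, askew, about 25 to 60 mm short of the fence, the others beside it some 10 mm apart, in changing order. It slides easily.
- blank1: Loose square bead blank, silver metal, 36 x 36 mm and 18 mm tall, with a dark centre mark on top. Origin at the centre of its underside, z up; x and y square to its sides. It starts flat on the vise bed, askew, about 25 to 60 mm short of the fence, the others beside it some 10 mm apart, in changing order. It slides easily.
- blank2: Loose square bead blank, frosted bluish-white resin, 36 x 36 mm and 18 mm tall, with a dark centre mark on top. Origin at the centre of its underside, z up; x and y square to its sides. It starts flat on the vise bed, askew, about 25 to 60 mm short of the fence, the others beside it some 10 mm apart, in changing order. It slides easily.
- blank3: Loose square bead blank, silver metal, 36 x 36 mm and 18 mm tall, with a dark centre mark on top. Origin at the centre of its underside, z up; x and y square to its sides. It starts flat on the vise bed, askew, about 25 to 60 mm short of the fence, the others beside it some 10 mm apart, in changing order. It slides easily.
- bead_tray: Bystander: open steel tray with beads, 100 x 200 x 26 mm tall, loose on the table beyond the fence; origin under its centre. Leave alone.
- jar: Bystander: amber jar, 44 mm across, 55 mm tall, loose beyond the vise; origin under its centre. Leave alone.
- reamer: Bystander: hand reamer like a small screwdriver, 150 mm long along its x, lying on the table beyond the end stop; origin under it. Leave alone.
Things that resemble listed ones, but are neither listed nor needed, are in the scene too. Leave any purple or yellow look-alike of the blank3 alone.

How it is judged:
On the way:
1. all four blanks square and flush with the fence (3 mm) while the jaw is still at least 7 mm from biting (x of each of blank0, blank1, blank2, blank3 in the frame of vise above 0.024 m and y of each of blank0, blank1, blank2, blank3 in the frame of vise above -0.1 m and (angle between the x axis of blank0 and the x axis of vise, either way round below 0.08 rad or angle between the x axis of blank0 and the y axis of vise, either way round below 0.08 rad) and z of each of blank0, blank1, blank2, blank3 in the frame of vise below 0.036 m and angle between each of blank0, blank1, blank2, blank3's own z axis and vertical below 0.06 rad and linear speed of each of blank0, blank1, blank2, blank3 below 0.02 m/s and (angle between the x axis of blank1 and the x axis of vise, either way round below 0.08 rad or angle between the x axis of blank1 and the y axis of vise, either way round below 0.08 rad) and (angle between the x axis of blank2 and the x axis of vise, either way round below 0.08 rad or angle between the x axis of blank2 and the y axis of vise, either way round below 0.08 rad) and (angle between the x axis of blank3 and the x axis of vise, either way round below 0.08 rad or angle between the x axis of blank3 and the y axis of vise, either way round below 0.08 rad) and y of jaw in the frame of vise above 0.036 m), for 0.2 s.
At the end, for the whole second after the job is handed in: All four blanks lie flat on the bed, within 2.5 mm of flush with the fence and 0.05 rad of square, in one closed row (jaw face within 3 mm of the row's ideal end), at rest, and the jaw presses on the row with more than 4 N by itself (x of each of blank0, blank1, blank2, blank3 in the frame of vise above 0.0245 m and y of blank0 in the frame of vise between -0.1 and 0.016 m and (angle between the x axis of blank0 and the x axis of vise, either way round below 0.05 rad or angle between the x axis of blank0 and the y axis of vise, either way round below 0.05 rad) and z of each of blank0, blank1, blank2, blank3 in the frame of vise below 0.036 m and angle between each of blank0, blank1, blank2, blank3's own z axis and vertical below 0.06 rad and linear speed of each of blank0, blank1, blank2, blank3 below 0.01 m/s and y of blank1 in the frame of vise between -0.1 and 0.016 m and (angle between the x axis of blank1 and the x axis of vise, either way round below 0.05 rad or angle between the x axis of blank1 and the y axis of vise, either way round below 0.05 rad) and y of blank2 in the frame of vise between -0.1 and 0.016 m and (angle between the x axis of blank2 and the x axis of vise, either way round below 0.05 rad or angle between the x axis of blank2 and the y axis of vise, either way round below 0.05 rad) and y of blank3 in the frame of vise between -0.1 and 0.016 m and (angle between the x axis of blank3 and the x axis of vise, either way round below 0.05 rad or angle between the x axis of blank3 and the y axis of vise, either way round below 0.05 rad) and y of jaw in the frame of vise below 0.032 m and (contact force between jaw and blank0 above 4 N or contact force between jaw and blank1 above 4 N or contact force between jaw and blank2 above 4 N or contact force between jaw and blank3 above 4 N)); the robot touches nothing.
It fails at once if jaw pressed on a blank with more than 60 N (contact force between jaw and blank0 above 60 N or contact force between jaw and blank1 above 60 N or contact force between jaw and blank2 above 60 N or contact force between jaw and blank3 above 60 N).
It fails at once if a blank was lifted off the bed (12 mm) (z of any of blank0, blank1, blank2, blank3 in the frame of vise above 0.044 m).
It fails at once if bead tray moved more than 20 mm (distance of bead_tray from where it was at the start of the episode above 0.02 m).
It fails at once if jar moved more than 20 mm (distance of jar from where it was at the start of the episode above 0.02 m).
It fails at once if bead reamer moved more than 20 mm (distance of reamer from where it was at the start of the episode above 0.02 m).
It also fails if it takes over 67 s, if anything falls off the work surface, if the arm or the gripper's body presses on something with over 40 N, if the wrist force passes 120 N, or if a joint passes its speed limit or range.

ROBOT

A 7-joint arm with a two-finger parallel gripper is mounted at the origin on the work surface. World frame = base frame: x ahead of the robot, y to its left, z up, the work surface at z = 0. Lengths are in m, angles in rad, forces in N, time in s.
With the tool pointing down it reaches from about 0.4 to 0.85 m from the base axis. Payload 4.5 kg.
Tool frame: the origin (TCP) lies at the very end of the fingers, on their centre line; the grasp point (between the pads) lies 19 mm behind it; z points along the fingers, y is the line along which they close (so a half turn about z gives the same grasp; the last joint's range is limited). The gripper opens to 88 mm and grips with 3 to 60 N. Pads are 18 mm wide; open, the fingers measure 123 mm over their backs; the gripper's body (75 mm by 187 mm) begins 45 mm behind the grasp point.
Start: joints at [1.347, 0.689, -0.195, 1.565, 0.157, 0.902, -0.215], TCP at [0.159, -0.604, 0.239] pointing down, gripper open.
Joint ranges: [-3.01, 3.01], [-0.46, 2.08], [-1.47, 1.51], [0.13, 2.56], [-1, 4.14], [0.04, 2.09], [-2.66, 2.66]. Speed limits (rad/s): [2.57, 2.57, 3.14, 3.14, 3.14, 3.14, 3.14].

INTERFACE

Orientations are given as a unit quaternion [x, y, z, w].
In Python, from plant import r gives the robot as it stands. The module is installed in compiled form; this text tells all that it offers.
- The arm moves only by the shell command python3 -m pendant 'ROWS' [FORCE]. ROWS is JSON, one flat list of numbers, 7 for each row, row after row: the opening, from 0 (shut) to 1 (fully open), then the shift along the tool's x, y, z scaled (see below), then the turn, a rotation vector about the tool's x, y, z scaled (see below). A call has 1 to 12 rows; each row is the pose to reach, as a shift and turn from the pose commanded when the call began, along the tool's axes at that moment; what a row does not reach only later rows make up. The controller multiplies each number of a shift by 0.15 m and each number of a turn by pi/2 rad. A row lasts 1/10 s, in which the tool goes at most 50 mm and 8.59 degrees, less where a joint would pass 70% of its speed; a pose out of reach is approached as far as the arm can. A call with a number of a shift or a turn outside -1 to 1 is refused whole. A call with a gripper value outside its range is refused whole. The fingers move at their own pace and stop on an object; FORCE is the grip in N (left out, the last holds). Time passes only in rows, so rows that repeat a pose let the fingers close. It gives the time, the measured TCP pose, the force, the opening and the grip force at its end, in the units of the state.
- r.get_state(): the state, without advancing time (a new reading comes with each control period).
- r.snapshot(name): name is "scene" or "top"; returns a dict with "img" (400x640x3 uint8, red, green, blue), "mtx" (3x3 intrinsics, pixels), "cam_to_world" (4x4, takes a point from camera to world coordinates). Camera axes: x right, y up, looking along -z (the intrinsics and any distortion apply to the point x, -y, -z); pixel columns grow to the right and rows downward; lengths in m; the calibration is good to about 2 mm. A picture is of the moment at which its call begins. There is no depth.
- r.finish_job(): hands the job in; it is judged then, once.
The state is a dict: "clock": time; "q": joint angles; "qd": joint speeds; "joint_torque": joint torques, N m; "tool_pos": TCP position; "eef_rot": TCP orientation; "contact_force": force on the tool from outside, world axes, zero at the start; "moment": the same for the moment, N m; "opening": opening from 0.0 (shut) to 1.0 (fully open); "finger_force": force on a finger pad.
Only numpy, scipy, OpenCV 4.12 (cv2) and the standard library are available. Lean on these libraries where they do the work, as an engineer would, in place of code of your own. Each camera call takes 0.05 s, during which the arm holds its last target. There are 200 camera calls.

## Working session

There is one attempt and no reset: what is moved stays moved. The work goes in short steps, Python scripts to look and compute and a shell command to move; the robot and the scene stay as the last step left them, time stands still between calls to the robot, and variables do not carry over. Pictures are saved under pics/ and viewed, at most 10 in all, crops included, and the job is handed in when it is done.

```bash
mkdir -p pics
python3 - <<'E'
from plant import r
import cv2, numpy as np
s=r.get_state()
for k in s: print(k,np.round(s[k],3))
for n in("scene","top"):
    d=r.snapshot(n); cv2.imwrite(f"pics/{n}0.png",d["img"][:,:,::-1]); np.savez(f"pics/{n}0.npz",**d); print(n,d["mtx"].tolist(),np.round(d["cam_to_world"],4).tolist(),[k for k in d])
E
```

```text
clock 0.0
q [ 1.347  0.69  -0.195  1.566  0.157  0.903 -0.215]
qd [ 0.001  0.001  0.001 -0.     0.001 -0.    -0.001]
joint_torque [-1.0000e-03 -5.2756e+01 -1.2660e+00 -1.5342e+01 -5.2000e-02  7.0000e-03
  0.0000e+00]
tool_pos [ 0.159 -0.604  0.238]
eef_rot [ 0.992  0.129 -0.    -0.001]
contact_force [ 0.848 -0.151 -0.176]
moment [0.018 0.02  0.01 ]
finger_force 0.0
opening 0.998
scene [[370.7776260398326, 0.0, 318.1004605925917], [0.0, 370.7776260398326, 197.17579172380152], [0.0, 0.0, 1.0]] [[0.7188, -0.4187, 0.5549, 0.9165], [0.6952, 0.4365, -0.5712, -0.3419], [-0.0031, 0.7964, 0.6048, 0.4638], [0.0, 0.0, 0.0, 1.0]] ['img', 'mtx', 'cam_to_world']
top [[375.90578721574707, 0.0, 318.14534763916697], [0.0, 375.90578721574707, 195.66011459108452], [0.0, 0.0, 1.0]] [[-0.0112, 0.9858, -0.1673, 0.3972], [-0.9994, -0.0057, 0.0334, 0.0277], [0.032, 0.1676, 0.9853, 0.8161], [0.0, 0.0, 0.0, 1.0]] ['img', 'mtx', 'cam_to_world']
```

View pics/scene0.png

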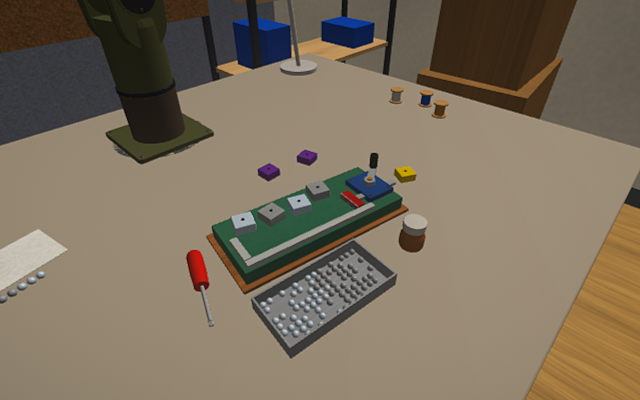

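View pics/top0.png

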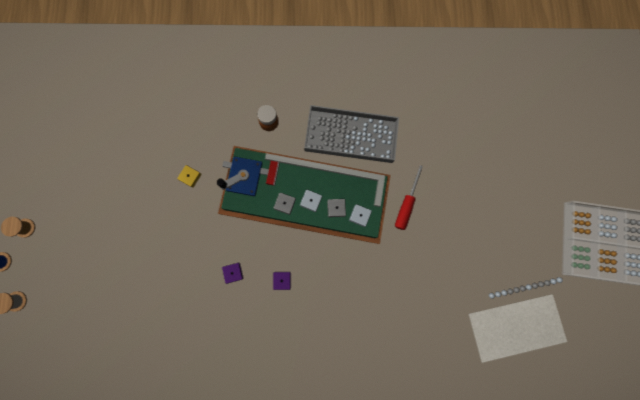

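The scene view shows the vise with the fence towards the tray. The blanks are at scene px (243,222), (271,213), (299,204) and (317,190), which are top px (361,215), (337,208), (311,200) and (285,203). The purple cubes (top (232,273) and (282,281)) and the yellow one (top (188,175)) lie on the table, off the bed, so they are decoys. Next I enlarge crops to confirm this and read off features.

Run:
```python
import cv2
t=cv2.imread("pics/top0.png")[140:250,215:395]; cv2.imwrite("pics/tc.png",cv2.convertScaleAbs(cv2.resize(t,None,fx=4.4,fy=4.4,interpolation=cv2.INTER_CUBIC),alpha=1.3))
t=cv2.imread("pics/scene0.png")[145:290,205:415]; cv2.imwrite("pics/sc.png",cv2.convertScaleAbs(cv2.resize(t,None,fx=3.8,fy=3.8,interpolation=cv2.INTER_CUBIC),alpha=1.3))
```

```text
(no output)
```

View pics/tc.png

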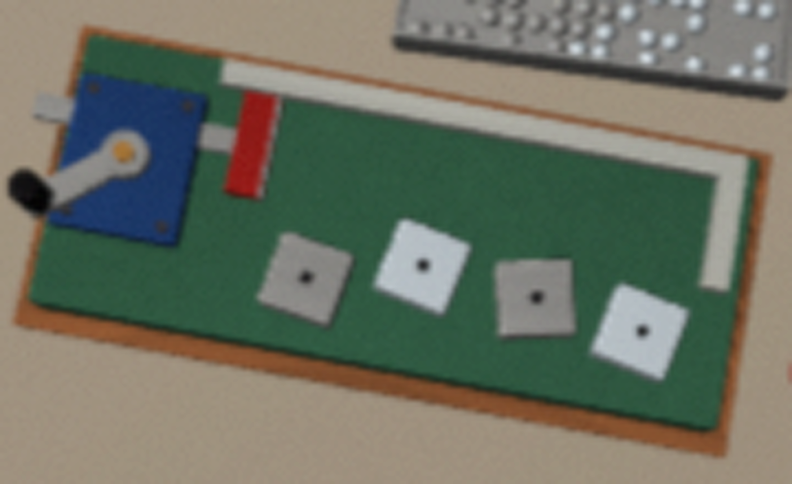

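View pics/sc.png

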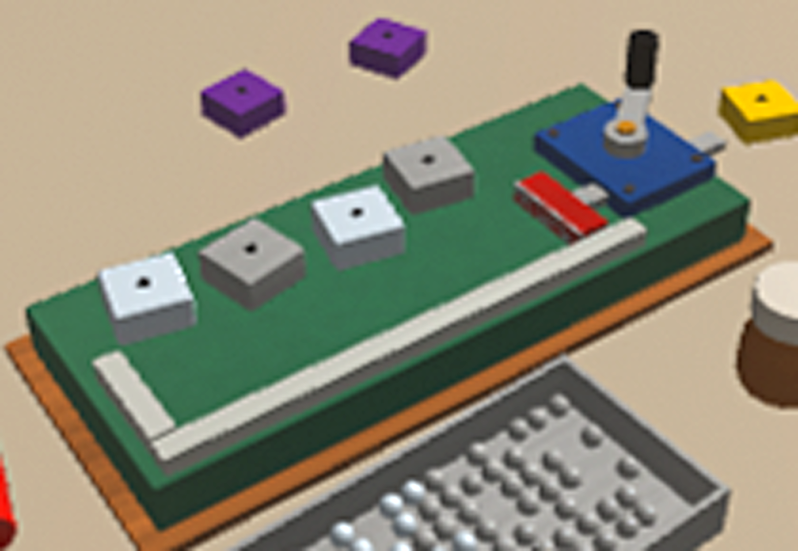

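The top crop shows four blanks with two silver at tc (307,277) and (537,297), and two white at tc (423,265) and (642,330). The purple and yellow decoys are off the bed, and the crank is already turned partly clockwise. Next I fit the vise pose and locate the blanks.

```bash
cat > h.py <<'E'
import numpy as np, cv2
from scipy.optimize import least_squares
from scipy.spatial.transform import Rotation as R
def load(n): return dict(np.load(f"pics/{n}0.npz"))
T,S=load("top"),load("scene")
def proj(d,P):
    c=np.linalg.inv(d["cam_to_world"]); p=np.atleast_2d(P)@c[:3,:3].T+c[:3,3]
    p=p*[1,-1,-1]; q=p@d["mtx"].T; return q[:,:2]/q[:,2:]
def ray(d,uv):
    v=np.linalg.inv(d["mtx"])@[*uv,1]; v=d["cam_to_world"][:3,:3]@(v*[1,-1,-1]); return d["cam_to_world"][:3,3],v
def onz(d,uv,z): o,v=ray(d,uv); return o+v*(z-o[2])/v[2]
def tri(ps):
    A=0;b=0
    for d,uv in ps:
        o,v=ray(d,uv); v=v/np.linalg.norm(v); M=np.eye(3)-np.outer(v,v); A=A+M; b=b+M@o
    return np.linalg.solve(A,b)
tc=lambda p:np.array(p)/4.4+[215,140]-0.4
sc=lambda p:np.array(p)/3.8+[205,145]-0.4
def v2w(V,p): 
    c,s=np.cos(V[2]),np.sin(V[2]); p=np.asarray(p,float); return np.stack([V[0]+c*p[...,0]-s*p[...,1],V[1]+s*p[...,0]+c*p[...,1]],-1)
def w2v(V,p):
    c,s=np.cos(V[2]),np.sin(V[2]); d=np.asarray(p)[...,:2]-V[:2]; return np.stack([c*d[...,0]+s*d[...,1],-s*d[...,0]+c*d[...,1]],-1)
E
python3 - <<'E'
from h import *
M=np.array([[60,200,32],[60,-135,32],[-75,-135,32],[-75,200,32],[0,165,54]])/1e3
ut=tc([(85,30),(752,157),(715,430),(33,302),(125,152)]); us=sc([(748,203),(160,487),(28,313),(583,85),(627,127)])
for i in range(5): print("z",tri([(T,ut[i]),(S,us[i])]).round(4))
def f(V,sel=(1,1),full=False):
    P=np.c_[v2w(V,M),M[:,2]+V[3]]; a=proj(T,P)-ut; b=proj(S,P)-us
    return np.r_[a.ravel()*sel[0],b.ravel()*sel[1],V[3]*100]
for sel in((1,1),(1,0),(0,1)):
    r=least_squares(f,[.45,.07,0,0],args=(sel,)); print(sel,r.x.round(4),r.fun.round(1))
V=least_squares(f,[.45,.07,0,0]).x; np.save("V.npy",V)
bt=tc([(307,277),(423,265),(537,297),(642,330)]); bs=sc([(428,160),(357,212),(251,248),(143,282)])
for i in range(4):
    p=tri([(T,bt[i]),(S,bs[i])]); print("blank",p.round(4),(w2v(V,p)*1e3).round(1))
for c,n in(([(262,197),(278,95)],"jaw"),([(730,222)],"")): print(n,[(w2v(V,onz(T,tc(q),.044))*1e3).round(1) for q in c])
k=tri([(T,tc((30,190))),(S,sc((641,60)))]); v=w2v(V,k)*1e3; print("knob",k.round(4),v.round(1),"a",np.arctan2(v[1]-165,-v[0]))
for cs in ([(287,233),(353,252),(328,326),(258,300)],[(407,219),(470,241),(443,313),(375,286)],[(495,262),(572,260),(576,335),(499,338)],[(624,284),(689,309),(661,380),(591,353)]):
    print((np.array([w2v(V,onz(T,tc(q),.05)) for q in cs])*1e3).round(0).tolist())
print(R.from_quat([.992,.129,0,-.001]).as_matrix().round(3))
E
```

```text
z [0.6374 0.1796 0.03  ]
z [ 0.5738 -0.1449  0.0313]
z [ 0.4417 -0.1218  0.0277]
z [0.5059 0.2032 0.0308]
z [0.5722 0.1563 0.0565]
(1, 1) [ 0.5408 -0.0038 -0.1888 -0.0019] [-0.   0.9  1.4 -0.   0.4 -0.2 -2.1  0.2 -0.7  0.6  1.7 -0.8 -0.8  1.7
 -0.5 -0.9  0.  -0.4  0.1  1.4 -0.2]
(1, 0) [ 0.5424 -0.004  -0.1914 -0.0077] [ 0.7  0.8  0.9  0.  -0.2 -0.6 -1.4 -0.4 -0.1  0.2  0.   0.   0.   0.
  0.   0.   0.   0.   0.   0.  -0.8]
(0, 1) [ 5.371e-01 -5.000e-04 -1.875e-01 -5.500e-03] [-0.   0.  -0.   0.  -0.   0.  -0.   0.  -0.   0.   0.8 -1.  -0.1  0.8
  0.3 -1.2 -0.5 -0.3 -0.5  1.4 -0.5]
blank [0.5132 0.0712 0.0505] [-41.3  68.5]
blank [0.5185 0.0169 0.0505] [-25.9  16.2]
blank [ 0.503  -0.0362  0.0508] [-31.1 -38.9]
blank [ 0.4869 -0.0854  0.0509] [-37.7 -90.3]
jaw [array([-6.5, 97.4]), array([43.8, 99.7])]
 [array([  22.3, -123.9])]
knob [0.5507 0.1959 0.0702] [-27.8 198.1] a 0.8716289673385481
[[-22.0, 82.0], [-26.0, 50.0], [-62.0, 55.0], [-56.0, 89.0]]
[[-5.0, 28.0], [-10.0, -3.0], [-46.0, 3.0], [-40.0, 37.0]]
[[-18.0, -17.0], [-11.0, -52.0], [-45.0, -60.0], [-53.0, -25.0]]
[[-17.0, -78.0], [-24.0, -110.0], [-59.0, -102.0], [-52.0, -68.0]]
[[ 0.967  0.256 -0.   ]
 [ 0.256 -0.967  0.002]
 [ 0.    -0.002 -1.   ]]
```

```bash
cat >> h.py <<'E'
def where(tag=""):
    from plant import r
    V=np.load("V.npy"); s=r.get_state(); m=R.from_quat(s["eef_rot"]).as_matrix(); v=w2v(V,s["tool_pos"])*1e3
    F=s["contact_force"]; f=w2v([0,0,V[2]],F)
    print(tag,"t%.1f"%s["clock"],"vise mm",v.round(1),"z",round(s["tool_pos"][2]*1e3,1),"yaw err",round(np.arctan2(m[1,0],m[0,0])-V[2],3),"F",f.round(1),round(F[2],1),"q",np.round(s["q"],2),"op",round(float(s["opening"]),2),round(float(s["finger_force"]),1))
E
python3 -m pendant '[0,0.5,-0.5,0,0,0,0.1, 0,1,-1,0,0,0,0.2, 0,1,-1,0,0,0,0.2845, 0,1,-1,0,0,0,0.2845, 0,1,-1,0,0,0,0.2845, 0,1,-1,0,0,0,0.2845]' 30; python3 -c "from h import *;where()"
```

```text
clock: 0.7
tool_pos: [0.2676, -0.4191, 0.2387]
eef_rot: [0.996, -0.092, -0.0, -0.001]
contact_force: [-0.1, -1.2, -0.3]
opening: 0.484
finger_force: 0.0
 t0.7 vise mm [-190.5 -459.2] z 238.7 yaw err 0.005 F [ 0.2 -1.2] -0.3 q [ 0.95  0.52 -0.05  1.95  0.04  0.67 -0.89] op 0.48 0.0
```

```bash
python3 -m pendant '[0,0.2,-0.33,0,0,0,0.003, 0,0.3,-0.66,0,0,0,0.003, 0,0.35,-1,0,0,0,0.003, 0,0.35,-1,0,0,0,0.003]' >/dev/null; python3 -m pendant '[0,0.2,-0.33,0.2,0,0,0, 0,0.3,-0.66,0.4,0,0,0, 0,0.35,-1,0.6,0,0,0, 0,0.35,-1,0.6,0,0,0,0,0.35,-1,0.6,0,0,0]'; python3 -c "from h import *;where()"
```

```text
clock: 1.6
tool_pos: [0.4276, -0.1443, 0.1466]
eef_rot: [0.996, -0.094, -0.001, -0.001]
contact_force: [-0.8, -0.5, 0.5]
opening: 0.004
finger_force: 0.0
 t1.6 vise mm [ -84.9 -159.3] z 146.6 yaw err 0.0 F [-0.7 -0.6] 0.5 q [ 0.22  0.64  0.    2.17 -0.01  0.34 -1.52] op 0.0 0.0
```

```bash
python3 -m pendant '[0,0,-0.25,0.1,0,0,0, 0,0,-0.453,0.4,0,0,0, 0,0,-0.453,0.6,0,0,0, 0,0,-0.453,0.717,0,0,0, 0,0,-0.453,0.717,0,0,0]'>/dev/null; python3 -c "
from h import *;where()
from plant import r
a=r.snapshot('top')['img'][140:250,215:395];b=r.snapshot('scene')['img'][145:290,205:415]
f=lambda x:cv2.resize(x,(400,300),interpolation=2)
cv2.imwrite('pics/c1.png',cv2.convertScaleAbs(np.hstack([f(a),f(b)])[:,:,::-1],alpha=1.3))"
```

```text
t2.1 vise mm [-85.8 -96.4] z 39.2 yaw err -0.008 F [ 0.2 -0.7] 0.3 q [ 0.08  0.87  0.01  2.23 -0.06  0.04 -1.63] op 0.01 0.0
```

View pics/c1.png

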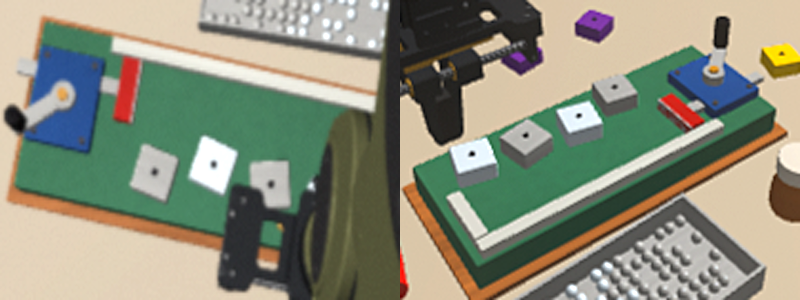

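The picture shows the closed fingers at (445,125), standing in front of the right-hand white blank at (472,155). Joint 6 is near its lower range here, and pushing outward relieves it.

```bash
python3 -m pendant '[0,0.06,0,0,0,0,0, 0,0.12,0,0,0,0,0, 0,0.18,0,0,0,0,0, 0,0.24,0,0,0,0,0, 0,0.29,0,0,0,0,0, 0,0.34,0,0,0,0,0, 0,0.39,0,0,0,0,0, 0,0.44,0,0,0,0,0]'>/dev/null; python3 -c "from h import *;where()"
```

```text
t3.0 vise mm [-18.9 -94. ] z 41.1 yaw err -0.005 F [-0.4 -0.3] 0.0 q [ 0.08  0.89  0.01  2.04 -0.05  0.22 -1.62] op 0.01 0.1
```

```bash
python3 -m pendant '[0,0.04,-0.01,0,0,0,-0.003, 0,0.07,-0.01,0,0,0,-0.003, 0,0.09,-0.01,0.01,0,0,-0.003, 0,0.1,-0.01,0.01,0,0,-0.003]' >/dev/null; python3 -c "from h import *;where()"; python3 -m pendant '[0,0.02,0,0,0,0,0,0,0.02,0,0,0,0,0]'>/dev/null; python3 -c "from h import *;where()"
```

```text
t3.4 vise mm [ -4.3 -92.6] z 39.4 yaw err -0.0 F [ 0.8 -0.2] 0.5 q [ 0.08  0.9   0.02  1.99 -0.05  0.25 -1.62] op 0.01 0.1
 t3.6 vise mm [ -2.1 -92.6] z 39.5 yaw err -0.0 F [-0.7  0.2] 0.8 q [ 0.08  0.9   0.02  1.99 -0.05  0.26 -1.62] op 0.0 0.7
```

```bash
for i in 1 2; do python3 -m pendant '[0,0.014,0,0,0,0,0,0,0.014,0,0,0,0,0]'>/dev/null; python3 -c "from h import *;where()";done
```

```text
t3.8 vise mm [ -2.1 -92.6] z 39.4 yaw err -0.0 F [-5.3  1. ] 3.2 q [ 0.08  0.9   0.02  1.98 -0.05  0.27 -1.62] op 0.01 2.6
 t4.0 vise mm [ -2.  -92.6] z 39.4 yaw err 0.0 F [-8.9  1.1] 6.4 q [ 0.08  0.9   0.02  1.98 -0.05  0.27 -1.62] op 0.0 4.2
```

```bash
python3 -m pendant '[0,-0.1,0,0,0,0,0, 0,-0.3,0,0,0,0,0, 0,-0.51,0,0,0,0,0, 0,-0.51,-0.2,0,0,0,0, 0,-0.51,-0.358,0,0,0,0,0,-0.51,-0.358,0,0,0,0]'>/dev/null; python3 -c "from h import *;where()"; python3 -m pendant '[0,0.06,0,0,0,0,0, 0,0.12,0,0,0,0,0, 0,0.18,0,0,0,0,0, 0,0.24,0,0,0,0,0, 0,0.29,0,0,0,0,0, 0,0.34,0,0,0,0,0, 0,0.38,0,0,0,0,0, 0,0.41,0,0,0,0,0, 0,0.43,0,0,0,0,0, 0,0.445,0,0,0,0,0]'>/dev/null; python3 -c "from h import *;where()"
```

```text
t4.6 vise mm [-72.5 -34.7] z 39.7 yaw err 0.005 F [0.9 0.7] 0.4 q [-0.05  0.87  0.01  2.19 -0.11  0.08 -1.69] op 0.01 0.0
 t5.6 vise mm [ -6.9 -38.9] z 39.6 yaw err -0.0 F [0.2 0.5] 0.0 q [-0.03  0.9   0.03  1.99 -0.1   0.25 -1.68] op 0.01 0.3
```

```bash
python3 -m pendant '[0,0.015,0,0,0,0,0, 0,0.03,0,0,0,0,0,0,0.045,0,0,0,0,0,0,0.06,0,0,0,0,0,0,0.06,0,0,0,0,0]'>/dev/null; python3 -c "
from h import *;where()
from plant import r
a=r.snapshot('top')['img'][140:250,215:395];b=r.snapshot('scene')['img'][145:290,205:415]
f=lambda x:cv2.resize(x,(400,300),interpolation=2)
cv2.imwrite('pics/c2.png',cv2.convertScaleAbs(np.hstack([f(a),f(b)])[:,:,::-1],alpha=1.3))"
```

```text
t6.1 vise mm [ -1.8 -38.9] z 39.3 yaw err 0.0 F [-6.4  1.3] 4.0 q [-0.03  0.9   0.03  1.97 -0.1   0.28 -1.67] op 0.01 3.5
```

View pics/c2.png

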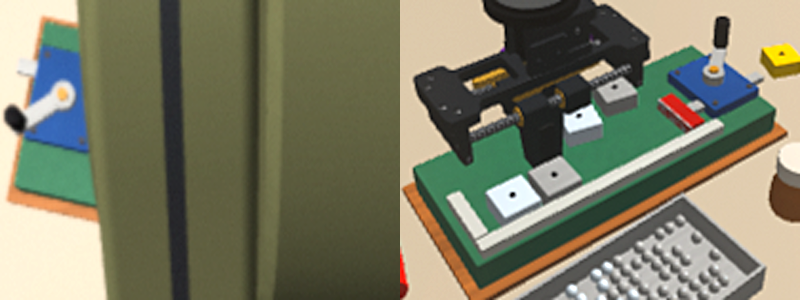

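White (513,195) and silver (555,175) are now flush against the fence and square. Next is the third blank.

```bash
python3 -m pendant '[0,-0.1,0,0,0,0,0, 0,-0.3,0,0,0,0,0, 0,-0.45,0,0,0,0,0, 0,-0.45,-0.2,0,0,0,0, 0,-0.45,-0.367,0,0,0,0,0,-0.45,-0.367,0,0,0,0]'>/dev/null; python3 -c "from h import *;where()"; python3 -m pendant '[0,0.06,0,0,0,0,0, 0,0.12,0,0,0,0,0, 0,0.18,0,0,0,0,0, 0,0.23,0,0,0,0,0, 0,0.28,0,0,0,0,0, 0,0.32,0,0,0,0,0, 0,0.36,0,0,0,0,0, 0,0.38,0,0,0,0,0, 0,0.395,0,0,0,0,0, 0,0.41,0,0,0,0,0, 0,0.425,0,0,0,0,0, 0,0.435,0,0,0,0,0]'>/dev/null; python3 -c "from h import *;where()"
```

```text
t6.8 vise mm [-64.4  20.8] z 39.7 yaw err 0.006 F [-0.   0.2] 0.4 q [-0.17  0.88  0.02  2.13 -0.16  0.13 -1.75] op 0.01 0.0
 t8.0 vise mm [-1.6 16.2] z 39.5 yaw err 0.0 F [-3.6  1.9] 3.9 q [-0.14  0.91  0.05  1.95 -0.14  0.29 -1.73] op 0.0 2.3
```

```bash
python3 -m pendant '[0,0.02,0,0,0,0,0, 0,0.02,0,0,0,0,0]'>/dev/null; python3 -c "from h import *;where()"; python3 -m pendant '[0,-0.1,0,0,0,0,0, 0,-0.3,0,0,0,0,0, 0,-0.54,0,0,0,0,0, 0,-0.54,-0.2,0,0,0,0, 0,-0.54,-0.349,0,0,0,0,0,-0.54,-0.349,0,0,0,0]'>/dev/null; python3 -c "from h import *;where()"; python3 -m pendant '[0,0.06,0,0,0,0,0, 0,0.12,0,0,0,0,0, 0,0.18,0,0,0,0,0, 0,0.23,0,0,0,0,0, 0,0.28,0,0,0,0,0, 0,0.33,0,0,0,0,0, 0,0.38,0,0,0,0,0, 0,0.42,0,0,0,0,0, 0,0.45,0,0,0,0,0, 0,0.47,0,0,0,0,0, 0,0.485,0,0,0,0,0, 0,0.5,0,0,0,0,0]'>/dev/null; python3 -c "from h import *;where()"
```

```text
t8.2 vise mm [-1.6 16.1] z 39.3 yaw err 0.001 F [-8.6  1.1] 5.2 q [-0.14  0.91  0.05  1.94 -0.14  0.3  -1.73] op 0.01 3.9
 t8.8 vise mm [-77.5  72.8] z 39.7 yaw err 0.005 F [0.3 0.6] -0.3 q [-0.28  0.88  0.03  2.12 -0.21  0.14 -1.81] op 0.0 0.0
 t10.0 vise mm [-3.2 68.5] z 39.6 yaw err -0.0 F [-0.5  0.4] -0.2 q [-0.24  0.91  0.07  1.92 -0.18  0.32 -1.79] op 0.01 0.2
```

```bash
python3 -m pendant '[0,0.015,0,0,0,0,0, 0,0.03,0,0,0,0,0, 0,0.045,0,0,0,0,0, 0,0.045,0,0,0,0,0]'>/dev/null; python3 -c "from h import *;where()"; python3 -m pendant '[0,-0.05,0,0,0,0,0, 0,-0.15,0,-0.2,0,0,0, 0,-0.4,0.2,-0.5,0,0,0, 0,-0.7,0.2,-0.7,0,0,0, 0,-0.7,0.2,-0.7,0,0,0]'>/dev/null;  python3 -c "
from h import *;where()
from plant import r
a=r.snapshot('top')['img'][140:250,215:395];b=r.snapshot('scene')['img'][145:290,205:415]
f=lambda x:cv2.resize(x,(400,300),interpolation=2)
cv2.imwrite('pics/s3.png',r.snapshot('scene')['img'][:,:,::-1])
cv2.imwrite('pics/c3.png',cv2.convertScaleAbs(np.hstack([f(a),f(b)])[:,:,::-1],alpha=1.3))"
```

```text
t10.4 vise mm [-1.3 68.5] z 39.3 yaw err 0.001 F [-8.6  0.2] 6.4 q [-0.24  0.92  0.07  1.9  -0.18  0.34 -1.78] op 0.0 4.3
 t10.9 vise mm [-104.1   37.1] z 146.7 yaw err -0.001 F [0.6 0.3] 0.1 q [-0.28  0.64  0.09  2.18 -0.18  0.33 -1.8 ] op 0.0 0.0
```

View pics/c3.png

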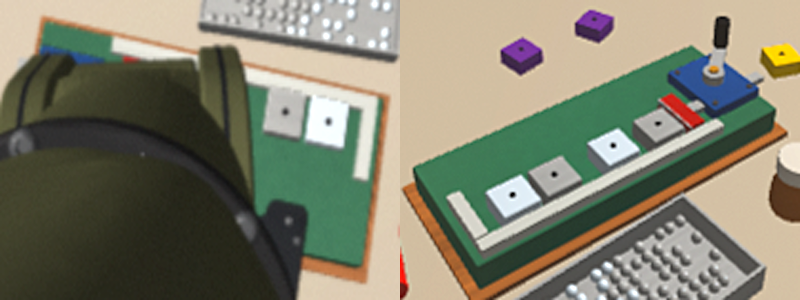

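All four blanks are flush and square against the fence at crop px (513,195), (555,175), (613,147) and (658,124), and the jaw is still open. Now the crank knob.

```bash
python3 -m pendant '[0.6,0.2,-0.3,0,0,0,-0.003, 0.6,0.4,-0.6,0,0,0,-0.003, 0.6,0.509,-0.9,0,0,0,-0.003, 0.6,0.509,-0.9,0,0,0,-0.003]' 40 >/dev/null; python3 -m pendant '[0.6,0,-0.173,0,0,0,0, 0.6,0,-0.173,0,0,0,0]'>/dev/null; python3 -c "
from h import *;where()
from plant import r
d=r.snapshot('scene')['img'];b=d[130:230,340:420]
g=(d.max(2)<45); g[:140]=0;g[200:]=0;g[:,:355]=0;g[:,395:]=0
y,x=np.nonzero(g);print(x.mean(),y.mean(),x.min(),x.max(),y.min(),y.max())
V=np.load('V.npy')
for k in ([.5507,.1959],): print(proj(S,[*k,.0545]),proj(S,[*k,.0845]))
I=T['img'].astype(int); g=(I.max(2)<60); g[:170]=0;g[200:]=0;g[:,:210]=0;g[:,230:]=0
y,x=np.nonzero(g);print(x.mean(),y.mean(),len(x),proj(T,[.5507,.1959,.0695]))
cv2.imwrite('pics/c4.png',cv2.convertScaleAbs(cv2.resize(b,None,fx=5,fy=5,interpolation=2)[:,:,::-1],alpha=1.3))"
```

```text
t11.7 vise mm [-24.7 204. ] z 143.3 yaw err 0.01 F [-0.5 -0.5] -0.0 q [-0.52  0.78  0.17  1.77 -0.21  0.61 -1.98] op 0.52 0.0
372.73333333333335 163.25714285714287 359 377 153 197
[[372.97048041 166.87248339]] [[374.27062832 154.1524181 ]]
222.5505617977528 183.6629213483146 89 [[221.777042   183.11007585]]
```

View pics/c4.png

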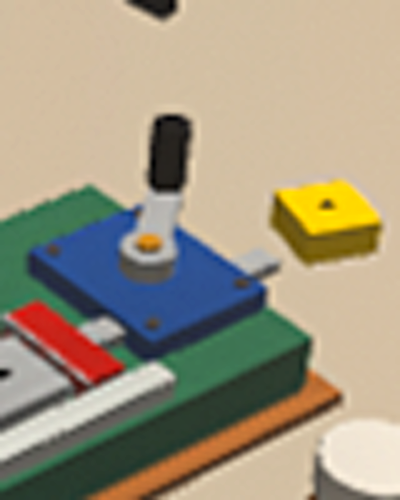

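The crop shows the knob upright at scene px ~(374,160), which matches the projected estimate, and the way down to it is clear.

```bash
python3 -m pendant '[0.6,0,0,0,0,0,0, 0.6,0,0,0.2,0,0,0, 0.6,0,0,0.4,0,0,0, 0.6,0,0,0.593,0,0,0, 0.6,0,0,0.593,0,0,0]'>/dev/null; python3 -c "from h import *;where()"; python3 -m pendant '[0,0,0,0,0,0,0,0,0,0,0,0,0,0,0,0,0,0,0,0,0,0,0,0,0,0,0,0,0,0,0,0,0,0,0,0,0,0,0,0,0,0]' 40 >/dev/null; python3 -c "from h import *;where()"
```

```text
t12.2 vise mm [-27.  196.1] z 52.6 yaw err 0.002 F [ 0.1 -0. ] -0.7 q [-0.49  0.92  0.12  1.82 -0.23  0.43 -1.96] op 0.6 0.0
 t12.8 vise mm [-24.7 197.2] z 56.6 yaw err 0.003 F [-0.6 -4.2] 5.4 q [-0.49  0.91  0.12  1.82 -0.23  0.43 -1.96] op 0.17 40.0
```

```bash
cat > arc.py <<'E'
import sys,numpy as np
a0,st,n=map(float,sys.argv[1:4])
for k in range(1,int(n)+1):
    a=a0+st*k; print("%.2f: %.3f,%.3f"%(a,.3*(np.cos(a0)-np.cos(a)),-.3*(np.sin(a)-np.sin(a0))),end=" | ")
print()
E
python3 arc.py 0.87 0.16 6; python3 arc.py 1.83 0.16 12;python3 -c "from h import *;V=np.load('V.npy');print(w2v(V,np.array([.5722,.1563])),w2v(V,onz(T,tc((125,152)),.054)))"
```

```text
1.03: 0.039,-0.028 | 1.19: 0.082,-0.049 | 1.35: 0.128,-0.063 | 1.51: 0.175,-0.070 | 1.67: 0.223,-0.069 | 1.83: 0.270,-0.061 | 
1.99: 0.045,0.016 | 2.15: 0.087,0.039 | 2.31: 0.125,0.068 | 2.47: 0.158,0.103 | 2.63: 0.185,0.143 | 2.79: 0.205,0.187 | 2.95: 0.218,0.233 | 3.11: 0.223,0.281 | 3.27: 0.221,0.328 | 3.43: 0.211,0.375 | 3.59: 0.193,0.420 | 3.75: 0.169,0.461 | 
[0.0007735 0.1631651] [0.00109182 0.16342913]
```

```bash
python3 -m pendant '[0,0.039,-0.028,0,0,0,0, 0,0.082,-0.049,0,0,0,0, 0,0.128,-0.063,0,0,0,0, 0,0.175,-0.070,0,0,0,0, 0,0.223,-0.069,0,0,0,0, 0,0.270,-0.061,0,0,0,0]'>/dev/null; python3 -c "from h import *;where()"; python3 -m pendant '[0,0.045,0.016,0,0,0,0, 0,0.087,0.039,0,0,0,0, 0,0.125,0.068,0,0,0,0, 0,0.158,0.103,0,0,0,0]'>/dev/null;python3 -c "from h import *;where()"
```

```text
t13.4 vise mm [ 12.6 206.8] z 56.4 yaw err 0.004 F [-7.5 -3.7] 9.4 q [-0.47  0.94  0.14  1.69 -0.22  0.53 -1.95] op 0.16 40.0
 t13.8 vise mm [ 35.8 194.5] z 56.4 yaw err 0.006 F [-7.   1.1] 8.4 q [-0.43  0.95  0.13  1.65 -0.21  0.56 -1.93] op 0.17 40.0
```

```bash
python3 arc.py 2.47 0.16 10; python3 arc.py 4.07 0.12 8
```

```text
2.63: 0.027,0.040 | 2.79: 0.047,0.083 | 2.95: 0.060,0.130 | 3.11: 0.065,0.177 | 3.27: 0.063,0.225 | 3.43: 0.053,0.272 | 3.59: 0.035,0.317 | 3.75: 0.011,0.358 | 3.91: -0.019,0.395 | 4.07: -0.055,0.427 | 
4.19: -0.030,0.020 | 4.31: -0.062,0.036 | 4.43: -0.096,0.048 | 4.55: -0.131,0.056 | 4.67: -0.167,0.060 | 4.79: -0.203,0.059 | 4.91: -0.239,0.054 | 5.03: -0.273,0.045 |
```

```bash
python3 -m pendant '[0,0.027,0.040,0,0,0,0, 0,0.047,0.083,0,0,0,0, 0,0.060,0.130,0,0,0,0, 0,0.065,0.177,0,0,0,0, 0,0.063,0.225,0,0,0,0]'>/dev/null; python3 -c "from h import *;where()"; python3 -m pendant '[0,-0.010,0.047,0,0,0,0, 0,-0.028,0.092,0,0,0,0, 0,-0.052,0.133,0,0,0,0, 0,-0.082,0.170,0,0,0,0, 0,-0.118,0.202,0,0,0,0]'>/dev/null;python3 -c "from h import *;where()"
```

```text
t14.3 vise mm [ 49.  164.3] z 56.8 yaw err 0.007 F [0.2 6.6] 1.4 q [-0.37  0.95  0.12  1.66 -0.2   0.54 -1.88] op 0.17 40.0
 t14.8 vise mm [ 36.1 131. ] z 57.0 yaw err 0.005 F [7.9 1.2] -3.4 q [-0.33  0.92  0.11  1.75 -0.19  0.47 -1.85] op 0.17 40.0
```

```bash
cat >> h.py <<'E'
def ft():
    from plant import r
    V=np.load("V.npy"); s=r.get_state(); v=w2v(V,s["tool_pos"])*1e3-[3.9,163.3]; a=np.arctan2(v[1],-v[0])%(2*np.pi)
    f=w2v([0,0,V[2]],s["contact_force"]); t=np.array([np.sin(a),np.cos(a)]); n=np.array([-np.cos(a),np.sin(a)])
    print("t%.1f a %.3f r %.1f Ft %.1f Fr %.1f Fz %.1f jaw~%.1f"%(s["clock"],a,np.hypot(*v),-f@t,f@n,s["contact_force"][2],112-15*a))
E
python3 -m pendant '[0,-0.030,0.020,0,0,0,0, 0,-0.062,0.036,0,0,0,0, 0,-0.096,0.048,0,0,0,0, 0,-0.131,0.056,0,0,0,0]'>/dev/null; python3 -c "from h import *;where();ft()"; python3 -m pendant '[0,-0.036,0.004,0,0,0,0, 0,-0.072,0.003,0,0,0,0, 0,-0.108,-0.002,0,0,0,0, 0,-0.142,-0.011,0,0,0,0]'>/dev/null;python3 -c "from h import *;where();ft()"
python3 arc.py 5.03 0.06 12
```

```text
t15.2 vise mm [ 16.9 119.5] z 56.9 yaw err 0.002 F [ 7.3 -3.7] -2.4 q [-0.33  0.91  0.11  1.81 -0.19  0.42 -1.84] op 0.16 40.0
t15.2 a 4.423 r 45.7 Ft 5.9 Fr 5.7 Fz -2.4 jaw~45.7
 t15.6 vise mm [ -5.8 118.6] z 56.8 yaw err 0.0 F [ 5.8 -7.5] 0.9 q [-0.35  0.89  0.1   1.88 -0.2   0.38 -1.85] op 0.17 40.0
t15.6 a 4.927 r 45.7 Ft 7.3 Fr 6.1 Fz 0.9 jaw~38.1
5.09: -0.017,-0.006 | 5.15: -0.033,-0.013 | 5.21: -0.050,-0.021 | 5.27: -0.065,-0.030 | 5.33: -0.080,-0.040 | 5.39: -0.094,-0.051 | 5.45: -0.108,-0.063 | 5.51: -0.121,-0.075 | 5.57: -0.133,-0.089 | 5.63: -0.145,-0.103 | 5.69: -0.155,-0.117 | 5.75: -0.165,-0.133 |
```

```bash
python3 -m pendant '[0,-0.017,-0.006,0,0,0,0, 0,-0.033,-0.013,0,0,0,0, 0,-0.050,-0.021,0,0,0,0, 0,-0.065,-0.030,0,0,0,0, 0,-0.080,-0.040,0,0,0,0]'>/dev/null; python3 -c "
from h import *;ft()
from plant import r
b=r.snapshot('scene')['img'][145:290,205:415]
cv2.imwrite('pics/c5.png',cv2.convertScaleAbs(cv2.resize(b,None,fx=3.8,fy=3.8,interpolation=2)[:,:,::-1],alpha=1.3))"
```

```text
t16.1 a 5.251 r 45.6 Ft 6.3 Fr 5.3 Fz 3.9 jaw~33.2
```

View pics/c5.png

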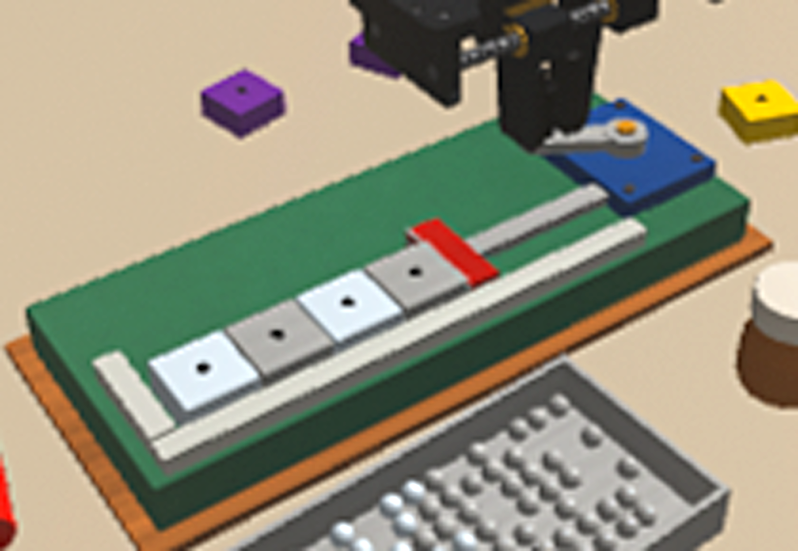

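The row is closed up and square along the fence at px (203,367) to (415,271), with a small gap still left to the end stop. I continue in small steps and watch the force.

```bash
python3 -m pendant '[0,-0.010,-0.007,0,0,0,0, 0,-0.019,-0.014,0,0,0,0, 0,-0.028,-0.022,0,0,0,0]'>/dev/null; python3 -c "from h import *;ft()";python3 -m pendant '[0,-0.008,-0.008,0,0,0,0,0,-0.008,-0.008,0,0,0,0]'>/dev/null; python3 -c "from h import *;ft()"; python3 arc.py 5.49 0.04 8
```

```text
t16.4 a 5.379 r 45.6 Ft 5.5 Fr 4.4 Fz 4.5 jaw~31.3
t16.6 a 5.435 r 45.6 Ft 4.9 Fr 5.2 Fz 5.9 jaw~30.5
5.53: -0.008,-0.009 | 5.57: -0.016,-0.018 | 5.61: -0.024,-0.027 | 5.65: -0.031,-0.036 | 5.69: -0.038,-0.046 | 5.73: -0.045,-0.056 | 5.77: -0.051,-0.066 | 5.81: -0.057,-0.077 |
```

```bash
python3 -m pendant '[0,-0.008,-0.009,0,0,0,0,0,-0.008,-0.009,0,0,0,0]'>/dev/null; python3 -c "from h import *;ft()";python3 -m pendant '[0,-0.008,-0.009,0,0,0,0,0,-0.008,-0.009,0,0,0,0]'>/dev/null; python3 -c "from h import *;ft()"
```

```text
t16.9 a 5.475 r 45.6 Ft 5.8 Fr 4.9 Fz 5.7 jaw~29.9
t17.1 a 5.517 r 45.5 Ft 6.0 Fr 4.6 Fz 6.0 jaw~29.2
```

```bash
python3 -m pendant '[0,-0.004,-0.005,0,0,0,0,0,-0.004,-0.005,0,0,0,0]'>/dev/null; python3 -c "from h import *;ft()"
```

```text
t17.2 a 5.531 r 45.5 Ft 5.7 Fr 5.2 Fz 6.0 jaw~29.0
```

Not biting yet (my angle zero may be a few hundredths off), so I continue with small steps.

```bash
python3 -m pendant '[0,-0.004,-0.005,0,0,0,0,0,-0.004,-0.005,0,0,0,0]'>/dev/null; python3 -c "from h import *;ft()"; python3 -m pendant '[0,-0.004,-0.005,0,0,0,0,0,-0.004,-0.005,0,0,0,0]'>/dev/null; python3 -c "from h import *;ft()"
```

```text
t17.4 a 5.533 r 45.5 Ft 8.0 Fr 4.2 Fz 5.1 jaw~29.0
t17.6 a 5.536 r 45.5 Ft 7.8 Fr 4.9 Fz 4.7 jaw~29.0
```

```bash
python3 -m pendant '[0,-0.004,-0.005,0,0,0,0,0,-0.004,-0.005,0,0,0,0]'>/dev/null; python3 -c "from h import *;ft()"
```

```text
t17.9 a 5.540 r 45.5 Ft 10.2 Fr 5.6 Fz 4.4 jaw~28.9
```

```bash
python3 -m pendant '[0,-0.004,-0.005,0,0,0,0,0,-0.004,-0.005,0,0,0,0]'>/dev/null; python3 -c "from h import *;ft()"
```

```text
t18.1 a 5.543 r 45.5 Ft 12.0 Fr 5.8 Fz 4.0 jaw~28.9
```

```bash
python3 -m pendant '[0,0.015,0.016,0,0,0,0,0,0.028,0.03,0,0,0,0,0,0.028,0.03,0,0,0,0]'>/dev/null; python3 -c "from h import *;ft()"
```

```text
t18.4 a 5.530 r 45.5 Ft 1.4 Fr 5.0 Fz 7.7 jaw~29.1
```

```bash
python3 -m pendant '[0.6,0,0,0,0,0,0,0.6,0,0,0,0,0,0,0.6,0,0,0,0,0,0,0.6,0,0,0,0,0,0,0.6,0,0,0,0,0,0]'>/dev/null; python3 -c "from h import *;where();ft()";python3 -m pendant '[0.6,0,0,-0.2,0,0,0,0.6,0,0,-0.5,0,0,0,0.6,-0.3,0,-0.6,0,0,0,0.6,-0.7,0,-0.6,0,0,0,0.6,-0.7,0,-0.6,0,0,0]'>/dev/null;  python3 -c "
from h import *;where()
from plant import r
b=r.snapshot('scene')['img'][145:290,205:415]
cv2.imwrite('pics/c6.png',cv2.convertScaleAbs(cv2.resize(b,None,fx=3.8,fy=3.8,interpolation=2)[:,:,::-1],alpha=1.3))"
```

```text
t18.9 vise mm [-28.3 135.1] z 55.7 yaw err 0.005 F [ 0.6 -1. ] -0.4 q [-0.38  0.89  0.1   1.91 -0.22  0.35 -1.87] op 0.59 0.0
t18.9 a 5.564 r 42.8 Ft 1.1 Fr 0.2 Fz -0.4 jaw~28.5
 t19.4 vise mm [-140.   133.5] z 146.1 yaw err 0.008 F [-0.2  0.3] -0.0 q [-0.52  0.65  0.13  2.16 -0.23  0.35 -1.95] op 0.6 0.0
```

View pics/c6.png

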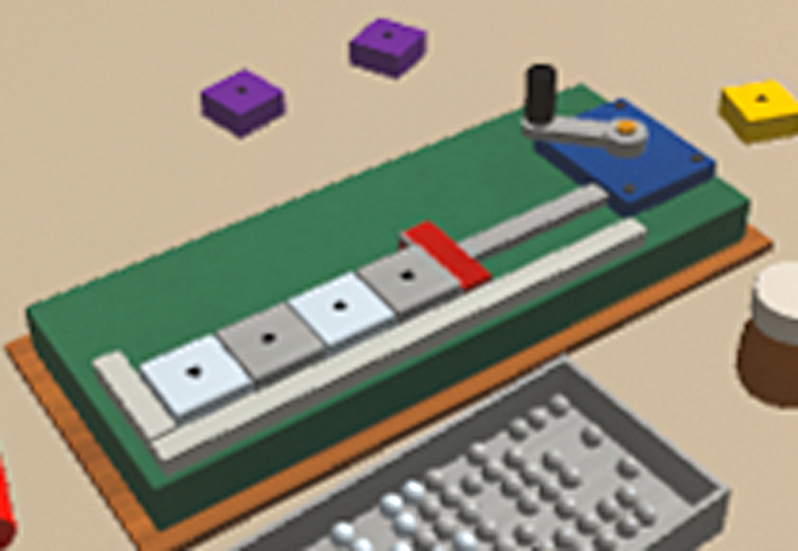

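The row is closed between the end stop and the jaw, with marks at px (194,371), (268,338), (340,305) and (407,274). It bit at about 5.54 rad with a peak of 12 N, as expected, and the hand is clear, so I hand in.

```bash
python3 -c "
from plant import r
print(r.finish_job())"
```

```text
the job is handed in; nothing more can be done
None
```

The job is handed in: all four blanks stand flush and square against the fence, and the jaw closes the row against the end stop, firm at about 12 N on the knob near 5.54 rad; I released the knob and left the tray, jar and reamer alone, but the hand-in gave no verdict.

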